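# Swing the fixture clamps home by feel and park the one that binds

### The arm

A 6-joint arm with a two-finger parallel gripper is mounted at the origin on a cart in front of the work surface, level with it; the furniture and walls round the work are solid. World frame = base frame: x ahead of the robot, y to its left, z up, the work surface at z = 0. Lengths are in m, angles in degrees, forces in N, time in s.
With the tool pointing down it reaches from about 0.4 to 0.825 m from the base axis. Payload 7 kg.
Tool frame: the origin (TCP) lies between the finger pads; the fingertips stand 19 mm ahead of it and the grasp point (between the pads) is the TCP; z points along the fingers, y is the line along which they close (so a half turn about z gives the same grasp; the last joint's range is limited). The gripper opens to 88 mm and grips with 3 to 60 N. Pads are 19 mm wide; open, the fingers measure 130 mm over their backs; the gripper's body (78 mm by 193 mm) begins 47 mm behind the grasp point.
Start: joints at [86.923, 20.546, 0.682, 0, -70.136, -16.507], TCP at [0.226, 0.636, 0.246] pointing down, gripper open.
Joint ranges: [-176.03, 176.03], [-82.01, 121.73], [-58.28, 71.71], [-173.87, 95.51], [-174.79, -0.11], [-173.66, 173.66]. Speed limits (degrees/s): [136.94, 136.94, 172.46, 180, 180, 180].

### API

Orientations are given as [roll, pitch, yaw] about the fixed x, y, z axes, in that order (R = Rz(yaw) Ry(pitch) Rx(roll)).
In Python, from plant import get_obs, snapshot, close_job, spot_in, spot_point gives the robot as it stands.
- The arm moves only by the tool play_rows, never from a script. Its argument "plan" is a list of rows, each a list of 6 numbers: the shift along the tool's x, y, z in cm, then the turn, a rotation vector about the tool's x, y, z in degrees. A call has 1 to 20 rows; each row shifts and turns the commanded pose from where the row before left it, along the tool's axes as they then stand; what a row does not reach is not made up. A row lasts 1/12 s, in which the tool goes at most 41.7 mm and 7.16 degrees, less where a joint would pass 70% of its speed; a pose out of reach is approached as far as the arm can. A call is refused whole if a number of a shift passes 4.17 or a number of a turn 7.16, either way. A call with a gripper value outside its range is refused whole. "grip" is the finger opening in cm, from 0 to 8.76, set as the call begins (left out, the last holds). The fingers move at their own pace and stop on an object; the grip force is fixed at half the most. Time passes only in rows, so rows that do not move let the fingers close. It gives the time, the measured TCP pose, the force, the opening and the grip force at its end, in the units of the state.
- get_obs(): the state, without advancing time (a new reading comes with each control period).
- snapshot(name): name is "scene" or "top" or "wrist"; returns a dict with "frame" (400x640x3 uint8, red, green, blue), "fx", "fy", "cx", "cy" (pixels), "position" and "attitude" of the camera in the world. Camera axes: x right, y down, z forward; pixel columns grow to the right and rows downward; lengths in m; the calibration is good to about 2 mm. A picture is of the moment at which its call begins. There is no depth.
- close_job(): hands the job in; it is judged then, once.
Trained networks look in the newest picture that a camera, given by its name, has taken for a name from the list of things; names that differ only in an ending like _2 or _b are one class to them, and where a whole thing is asked for, a point or a joint stands for the part that bears it (a point fixed in the world has none). Each returns a list of dicts, best first, with "score" (0 to 1); they miss things now and then, are a little off and sometimes report something else, mostly with a low value. They report only what shows in the picture. A call takes as long as a camera call.
- spot_in(camera, thing): "position" ([x, y, z] in m, in world coordinates, good to about 4 mm: the middle of the surface that is visible of it).
- spot_point(camera, thing): "position" ([x, y, z] in m, in world coordinates, good to about 4 mm: a listed point, or the origin of a listed thing).
The state is a dict: "clock": time; "joint_pos": joint angles; "qvel": joint speeds; "tau": joint torques, N m; "tool_pos": TCP position; "orientation": TCP orientation; "force": force on the tool from outside, world axes, zero at the start; "moment": the same for the moment, N m; "opening": finger opening in m; "gripper_force": force on a finger pad.
Only numpy, scipy, OpenCV 4.12 (cv2) and the standard library are available. Lean on these libraries where they do the work, as an engineer would, in place of code of your own. Each camera call takes 0.05 s, during which the arm holds its last target. There are 200 camera calls.

### The job

Clamp the steel strip in the measuring fixture: with a fingertip on its knob, swing each of the three clamps through its arc until it is fully home over the strip, feeling for stiffness. A little drag is normal, but one clamp binds part of the way: if it has not yielded to a push of about 6 N do not force it (never push with more than 10 N) but swing it fully back to its parked stop. Leave the two good clamps fully home and the strip where it lies.

Things in the scene. Friction and masses are not known exactly. Their poses are not given: they have to be found in the camera images.
- fixture_base: Flat aluminium base of the measuring fixture, 130 x 340 mm, 12 mm thick, fixed to the bench. Origin: centre of its underside; x axis points from the strip towards the row of clamp posts (roughly away from the robot; the posts stand at x = +35 mm), y along the row, z up.
- strip: Loose milled steel strip with holes, 52 x 270 x 8 mm, lying on the base under the clamps' home places, along the base's y axis; leave it where it lies. Origin: centre of its underside.
- pivot_1 (a point): Axis of swing clamp 1, upright, at the height of its strap (46 mm above the bench); the three clamps stand in a row on the base, 120 mm apart, in any order, and look alike. Axes as the base's. The hexagon on top reaches 60 mm above the bench.
- clamp_1 (a joint): Angle of this clamp about its upright pivot in rad. 0 = parked on its stop, strap along the base's +y; it grows counter-clockwise seen from above; 1.50 = home on its stop, strap along the base's -x, over the strip. Starts at 0.12 to 0.35 and stays where it is left. Dry drag of a good clamp: 1 to 3 N at the knob. One of the three clamps tightens and jams part of the way, somewhere between 0.5 and 1.1 rad.
- strap_1: Spring-steel strap of this clamp, 16 mm wide, 4 mm thick, with the knob on its end; it bends sideways by about 1 mm per N at the knob. Origin: on the strap 18 mm from the pivot, 46 mm above the bench; y axis along the strap towards the knob, z up.
- knob_1 (a point): Middle of the upright black knob on the strap's end, 75 mm from the pivot, 70 mm above the bench; the knob is 12 mm thick at its foot, 20 mm above, and reaches from 48 to 86 mm above the bench. Push it sideways along its circle. Axes as the strap's.
- pivot_2 (a point): Axis of swing clamp 2, upright, at the height of its strap (46 mm above the bench); the three clamps stand in a row on the base, 120 mm apart, in any order, and look alike. Axes as the base's. The hexagon on top reaches 60 mm above the bench.
- clamp_2 (a joint): Angle of this clamp about its upright pivot in rad. 0 = parked on its stop, strap along the base's +y; it grows counter-clockwise seen from above; 1.50 = home on its stop, strap along the base's -x, over the strip. Starts at 0.12 to 0.35 and stays where it is left. Dry drag of a good clamp: 1 to 3 N at the knob. One of the three clamps tightens and jams part of the way, somewhere between 0.5 and 1.1 rad.
- strap_2: Spring-steel strap of this clamp, 16 mm wide, 4 mm thick, with the knob on its end; it bends sideways by about 1 mm per N at the knob. Origin: on the strap 18 mm from the pivot, 46 mm above the bench; y axis along the strap towards the knob, z up.
- knob_2 (a point): Middle of the upright black knob on the strap's end, 75 mm from the pivot, 70 mm above the bench; the knob is 12 mm thick at its foot, 20 mm above, and reaches from 48 to 86 mm above the bench. Push it sideways along its circle. Axes as the strap's.
- pivot_3 (a point): Axis of swing clamp 3, upright, at the height of its strap (46 mm above the bench); the three clamps stand in a row on the base, 120 mm apart, in any order, and look alike. Axes as the base's. The hexagon on top reaches 60 mm above the bench.
- clamp_3 (a joint): Angle of this clamp about its upright pivot in rad. 0 = parked on its stop, strap along the base's +y; it grows counter-clockwise seen from above; 1.50 = home on its stop, strap along the base's -x, over the strip. Starts at 0.12 to 0.35 and stays where it is left. Dry drag of a good clamp: 1 to 3 N at the knob. One of the three clamps tightens and jams part of the way, somewhere between 0.5 and 1.1 rad.
- strap_3: Spring-steel strap of this clamp, 16 mm wide, 4 mm thick, with the knob on its end; it bends sideways by about 1 mm per N at the knob. Origin: on the strap 18 mm from the pivot, 46 mm above the bench; y axis along the strap towards the knob, z up.
- knob_3 (a point): Middle of the upright black knob on the strap's end, 75 mm from the pivot, 70 mm above the bench; the knob is 12 mm thick at its foot, 20 mm above, and reaches from 48 to 86 mm above the bench. Push it sideways along its circle. Axes as the strap's.
- ring_gauge: Steel ring 58 mm across, 18 mm high, standing loose on the bench beside the fixture; leave it alone. Origin: centre of its underside.

How it is judged (in metres and radians):
On the way:
1. the clamp that binds is felt: pushed with more than 3.5 N while it stands still part of the way (((contact force between the fingers and strap_1 above 3.5 N and value of joint clamp_1 between 0.4 and 1.25 rad and velocity of joint clamp_1 between -0.05 and 0.05 rad/s) or (contact force between the fingers and strap_2 above 3.5 N and value of joint clamp_2 between 0.4 and 1.25 rad and velocity of joint clamp_2 between -0.05 and 0.05 rad/s) or (contact force between the fingers and strap_3 above 3.5 N and value of joint clamp_3 between 0.4 and 1.25 rad and velocity of joint clamp_3 between -0.05 and 0.05 rad/s))), for 0.06 s.
At the end, for the whole second after the job is handed in: Two clamps are home (joint above 1.40 rad), the third is parked (below 0.09 rad), all at rest and let go; the strip lies within 6 mm of where it lay (((value of joint clamp_1 below 0.09 rad and value of joint each of clamp_2, clamp_3 above 1.4 rad) or (value of joint clamp_2 below 0.09 rad and value of joint each of clamp_1, clamp_3 above 1.4 rad) or (value of joint clamp_3 below 0.09 rad and value of joint each of clamp_1, clamp_2 above 1.4 rad)) and contact force between the fingers and strap_1 below 0.1 N and contact force between the fingers and strap_2 below 0.1 N and contact force between the fingers and strap_3 below 0.1 N and angular speed of each of strap_1, strap_2, strap_3 below 0.1 rad/s and distance of strip from where it was at the start of the episode below 0.006 m); the robot touches nothing.
It fails at once if a clamp is pushed with more than 12 N (contact force between the fingers and strap_1 above 12 N or contact force between the fingers and strap_2 above 12 N or contact force between the fingers and strap_3 above 12 N).
It fails at once if the strip is knocked out of its place (moved more than 10 mm) (distance of strip from where it was at the start of the episode above 0.01 m).
It fails at once if the ring gauge beside the fixture is knocked away (distance of ring_gauge from where it was at the start of the episode above 0.02 m).
It also fails if it takes over 70 s, if anything falls off the work surface, if the arm or the gripper's body presses on something with over 40 N, if the wrist force passes 120 N, or if a joint passes its speed limit or range.

## Working session

There is one attempt and no reset: what is moved stays moved. The work goes in short steps, Python scripts to look and compute and a tool call to move; the robot and the scene stay as the last step left them, time stands still between calls to the robot, and variables do not carry over. Pictures are saved under pics/ and viewed, at most 10 in all, crops included, and the job is handed in when it is done.

Besides the shell and the picture viewer there is one more tool, called after "Call:" as name([rows], argument=value, ...), one row to a line, values as JSON. play_rows: Moves the arm, as the interface text tells. Its arguments: {"type":"object","properties":{"plan":{"type":"array","items":{"type":"array","items":{"type":"number"}}},"grip":{"type":"number"}},"required":["plan"]}

```bash
mkdir -p pics; cat > h.py <<'E'
import numpy as np, cv2
from plant import get_obs, snapshot, close_job, spot_in, spot_point
def snap(n,f):
    s=snapshot(n); cv2.imwrite('pics/'+f,s['frame'][:,:,::-1]); return s
E
python3 - <<'E'
from h import *
o=get_obs(); print({k:np.round(o[k],3) for k in o})
for c in ['top','scene']:
    s=snap(c,c+'0.png'); print(c,np.round(s['position'],3),s['fx'])
    for t in ['pivot_1','knob_1','fixture_base','strip','strap_1','ring_gauge']:
        for d in spot_point(c,t)[:5]: print(t,round(d['score'],2),np.round(d['position'],3))
E
```

```text
{'clock': np.float64(0.0), 'joint_pos': array([ 8.6922e+01,  2.0592e+01,  6.3200e-01, -2.0000e-02, -7.0136e+01,
       -1.6506e+01]), 'qvel': array([-0.012, -0.062,  0.032, -0.056,  0.078,  0.01 ]), 'tau': array([ 0.0000e+00, -5.8272e+01,  2.9304e+01,  6.9970e+00,  7.0000e-03,
       -0.0000e+00]), 'tool_pos': array([0.226, 0.635, 0.245]), 'orientation': array([ 1.79903e+02, -9.00000e-03, -1.95910e+01]), 'force': array([-0.511, -0.219,  0.127]), 'moment': array([ 0.036, -0.006, -0.026]), 'gripper_force': np.float64(0.0), 'opening': np.float64(0.088)}
top [0.268 0.008 1.156] 479.10134137865566
pivot_1 0.96 [ 0.568 -0.126  0.044]
pivot_1 0.85 [ 0.581 -0.002  0.05 ]
pivot_1 0.57 [ 0.548 -0.246  0.047]
knob_1 0.63 [0.573 0.072 0.073]
knob_1 0.6 [ 0.549 -0.168  0.069]
knob_1 0.49 [ 0.549 -0.051  0.071]
fixture_base 0.91 [ 0.528 -0.097 -0.   ]
strip 0.96 [ 0.497 -0.1    0.012]
strap_1 0.77 [0.578 0.018 0.049]
strap_1 0.76 [ 0.561 -0.11   0.048]
strap_1 0.65 [ 0.552 -0.225  0.047]
ring_gauge 0.95 [ 0.342  0.158 -0.002]
scene [ 0.209 -0.497  0.733] 371.7523698130276
pivot_1 0.93 [ 0.547 -0.242  0.044]
pivot_1 0.83 [ 0.578 -0.006  0.045]
pivot_1 0.61 [ 0.564 -0.126  0.045]
pivot_1 0.47 [ 0.501 -0.097  0.014]
knob_1 0.65 [ 0.55  -0.049  0.072]
knob_1 0.64 [0.57  0.071 0.07 ]
knob_1 0.51 [ 0.549 -0.167  0.068]
fixture_base 0.85 [ 0.534 -0.092  0.   ]
fixture_base 0.67 [ 0.551 -0.166  0.067]
strip 0.91 [ 0.5   -0.099  0.012]
strap_1 0.73 [ 0.549 -0.221  0.044]
strap_1 0.71 [ 0.567 -0.104  0.045]
strap_1 0.53 [0.58  0.014 0.046]
ring_gauge 0.84 [ 0.345  0.159 -0.001]
```

View pics/top0.png

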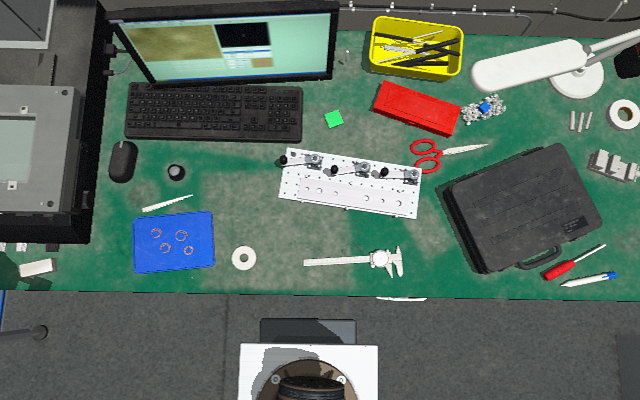

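View pics/scene0.png

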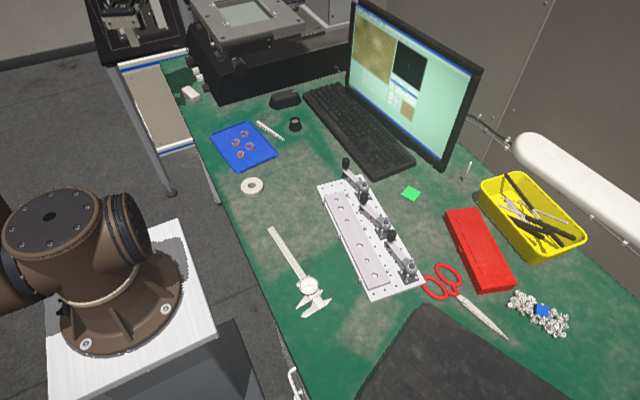

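```bash
cat >> h.py <<'E'
from scipy.spatial.transform import Rotation as Ro
def proj(s,p):
    a=np.array(s['attitude'],float)
    R=a if a.shape==(3,3) else Ro.from_euler('xyz',a,degrees=True).as_matrix() if a.size==3 else Ro.from_quat(a).as_matrix()
    c=R.T@(np.array(p)-s['position']); return np.round([s['fx']*c[0]/c[2]+s['cx'],s['fy']*c[1]/c[2]+s['cy']],0)
E
python3 - <<'E'
from h import *
for c in ['top','scene']:
    s=snap(c,c+'1.png'); print(c,s['attitude'])
    for p in [(.226,.635,.245),(.226,.635,0),(.4,.35,.2),(.572,.0715,.07),(.342,.158,0),(0,0,0),(.7,.1,0)]: print(p,proj(s,p))
s=snap('wrist','w0.png')
E
```

```text
top [-168.85880067   -1.51027087  -88.97115952]
(0.226, 0.635, 0.245) [-39. 309.]
(0.226, 0.635, 0) [ 36. 305.]
(0.4, 0.35, 0.2) [137. 221.]
(0.572, 0.0715, 0.07) [282. 159.]
(0.342, 0.158, 0) [244. 259.]
(0, 0, 0) [307. 413.]
(0.7, 0.1, 0) [274. 118.]
scene [-139.5563206    -0.32394915  -27.99775336]
(0.226, 0.635, 0.245) [137.  31.]
(0.226, 0.635, 0) [165. 105.]
(0.4, 0.35, 0.2) [235.  80.]
(0.572, 0.0715, 0.07) [345. 163.]
(0.342, 0.158, 0) [251. 190.]
(0, 0, 0) [124. 298.]
(0.7, 0.1, 0) [378. 159.]
```

Call:
play_rows([
  [2.44, 3.11, 0, 0, 0, 0],
  [2.44, 3.11, 0, 0, 0, 0],
  [2.44, 3.11, 0, 0, 0, 0],
  [2.44, 3.11, 0, 0, 0, 0],
  [2.44, 3.11, 0, 0, 0, 0],
  [2.44, 3.11, 0, 0, 0, 0],
  [2.44, 3.11, 0, 0, 0, 0],
  [2.44, 3.11, 0, 0, 0, 0],
  [3.2, 1.66, 0.45, 0, 0, 0],
  [3.2, 1.66, 0.45, 0, 0, 0],
  [3.2, 1.66, 0.45, 0, 0, 0],
  [3.2, 1.66, 0.45, 0, 0, 0],
  [3.2, 1.66, 0.45, 0, 0, 0],
  [3.2, 1.66, 0.45, 0, 0, 0],
  [3.2, 1.66, 0.45, 0, 0, 0],
  [3.2, 1.66, 0.45, 0, 0, 0],
  [3.2, 1.66, 0.45, 0, 0, 0],
  [3.2, 1.66, 0.45, 0, 0, 0],
], grip=4.0)

```text
clock: 2.35
tool_pos: [0.5737, 0.0708, 0.2006]
orientation: [-180.0, -0.0, -19.6]
force: [0.6, 1.1, 0.4]
opening: 0.04
gripper_force: 0.0
```

Call:
play_rows([
  [0, 0, 0, 0, 0, 7.1],
  [0, 0, 0, 0, 0, 7.1],
  [0, 0, 0, 0, 0, 7.1],
  [0, 0, 0, 0, 0, 7.1],
  [0, 0, 0, 0, 0, 7.1],
  [0, 0, 0, 0, 0, 7.1],
  [0, 0, 0, 0, 0, 7.1],
  [0, 0, 0, 0, 0, 7.1],
  [0, 0, 0, 0, 0, 7.1],
  [0, 0, 0, 0, 0, 0],
  [0, 0, 0, 0, 0, 0],
])

```text
clock: 3.27
tool_pos: [0.5727, 0.0724, 0.2007]
orientation: [-180.0, 0.0, -83.3]
force: [0.3, -0.5, -0.6]
opening: 0.0399
gripper_force: 0.0
```

```bash
python3 - <<'E'
from h import *
o=get_obs(); print({k:np.round(o[k],3) for k in ['clock','tool_pos','orientation','force','joint_pos']})
for c in ['wrist','top','scene']:
    s=snap(c,c+'2.png')
    for t in ['pivot_1','knob_1']:
        for d in spot_point(c,t)[:4]: print(c,t,round(d['score'],2),np.round(d['position'],4))
E
```

```text
{'clock': np.float64(3.267), 'tool_pos': array([0.573, 0.072, 0.201]), 'orientation': array([-1.79988e+02,  3.00000e-03, -8.32570e+01]), 'force': array([ 0.304, -0.505, -0.602]), 'joint_pos': array([ 2.6618e+01,  1.3331e+01, -1.5632e+01,  2.0000e-03, -6.1025e+01,
       -1.9875e+01])}
wrist pivot_1 0.84 [ 0.5826 -0.0036  0.0453]
wrist knob_1 0.72 [ 0.548  -0.0493  0.0688]
wrist knob_1 0.56 [0.5743 0.0687 0.0694]
wrist knob_1 0.43 [0.5774 0.0117 0.0441]
top pivot_1 0.75 [ 0.5528 -0.2446  0.0484]
top pivot_1 0.72 [ 0.5647 -0.1241  0.0447]
top pivot_1 0.72 [0.5767 0.0168 0.0462]
top pivot_1 0.64 [ 0.583  -0.0029  0.0481]
top knob_1 0.48 [ 0.5467 -0.1642  0.0696]
top knob_1 0.44 [ 0.5489 -0.0531  0.0719]
scene pivot_1 0.97 [ 0.5641 -0.1231  0.0443]
scene pivot_1 0.81 [ 0.5477 -0.2422  0.0462]
scene pivot_1 0.72 [ 0.5782 -0.0056  0.0456]
scene knob_1 0.61 [ 0.5529 -0.1671  0.068 ]
scene knob_1 0.53 [0.5658 0.0729 0.07  ]
scene knob_1 0.52 [ 0.5454 -0.0511  0.0676]
```

View pics/wrist2.png

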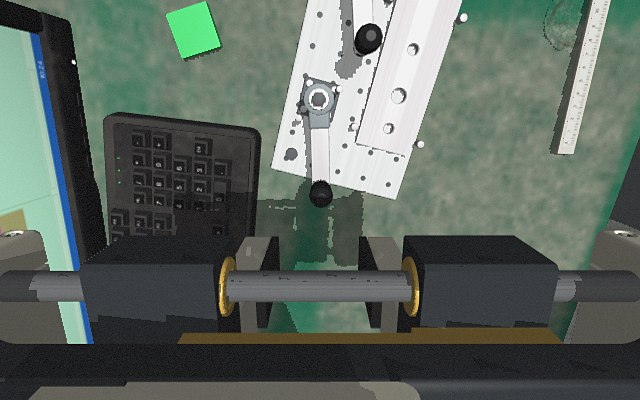

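Call:
play_rows([
  [0.22, 0.2, 3.05, 0, 0, 0],
  [0, 0, 3.05, 0, 0, 0],
  [0, 0, 3.05, 0, 0, 0],
  [0, 0, 3.05, 0, 0, 0],
  [0, 0, 0, 0, 0, 0],
  [0, 0, 0, 0, 0, 0],
  [0, 0, 0, 0, 0, 0],
])

```text
clock: 4.3
tool_pos: [0.5719, 0.0703, 0.0801]
orientation: [-179.9, -0.0, -83.4]
force: [-0.0, 1.1, 1.2]
opening: 0.0398
gripper_force: 0.0
```

Call:
play_rows([
  [0, 0, 0, 0, 0, 0],
  [0, 0, 0, 0, 0, 0],
  [0, 0, 0, 0, 0, 0],
  [0, 0, 0, 0, 0, 0],
], grip=2.8)

```text
clock: 4.63
tool_pos: [0.5713, 0.0703, 0.0797]
orientation: [-179.9, 0.0, -83.5]
force: [0.1, -0.2, 0.3]
opening: 0.0286
gripper_force: 0.0
```

Call:
play_rows([
  [0.01, 0.393, 0, 0, 0, -3],
  [0.01, 0.393, 0, 0, 0, -3],
  [0.01, 0.393, 0, 0, 0, -3],
  [0.01, 0.393, 0, 0, 0, -3],
  [0, 0, 0, 0, 0, 0],
  [0, 0, 0, 0, 0, 0],
])

```text
clock: 5.13
tool_pos: [0.5558, 0.0668, 0.0791]
orientation: [-179.9, 0.0, -71.6]
force: [-0.0, 0.5, 0.0]
opening: 0.0286
gripper_force: 0.1
```

```bash
cat >> h.py <<'E'
P=np.array([[.549,-.2437],[.5650,-.1245],[.5805,-.0045]])
def st(i):
    o=get_obs(); f=np.array([get_obs()['force'] for _ in range(1)]).mean(0)
    yaw=np.radians(o['orientation'][2]); d=np.array(o['tool_pos'][:2])-P[i]
    ty=np.array([np.sin(yaw),-np.cos(yaw)])
    print('clk %.2f r %.4f q_tcp %.3f tool-angle %.3f Ft(resist) %.2f'%(o['clock'],np.hypot(*d),np.arctan2(d[1],d[0])-np.radians(82.6),yaw+np.radians(97.4),-f[:2]@ty))
E
python3 - <<'E'
from h import *
st(2)
for c in ['wrist','top','scene']:
    s=snap(c,c+'3.png')
    for d in spot_point(c,'knob_1')[:4]: print(c,round(d['score'],2),np.round(d['position'],4))
E
```

```text
clk 5.13 r 0.0754 q_tcp 0.462 tool-angle 0.451 Ft(resist) 0.14
wrist 0.82 [ 0.5518 -0.048   0.0681]
wrist 0.56 [0.5611 0.0685 0.0698]
top 0.73 [ 0.5456 -0.1667  0.0693]
top 0.64 [ 0.5483 -0.051   0.071 ]
top 0.29 [ 0.5479 -0.2243  0.0457]
scene 0.75 [ 0.5524 -0.1667  0.0648]
scene 0.64 [0.557  0.0694 0.0693]
scene 0.62 [ 0.5502 -0.0512  0.0717]
scene 0.37 [ 0.4986 -0.0984  0.0122]
```

View pics/wrist3.png

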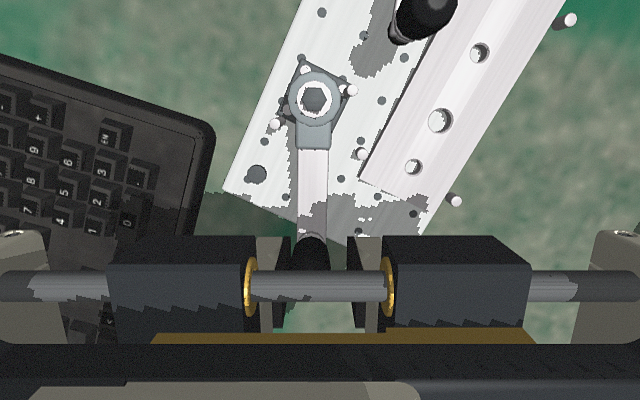

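Call:
play_rows([
  [0.003, 0.196, 0, 0, 0, -1.5],
  [0.003, 0.196, 0, 0, 0, -1.5],
  [0.003, 0.196, 0, 0, 0, -1.5],
  [0, 0, 0, 0, 0, 0],
])

```text
clock: 5.77
tool_pos: [0.55, 0.0645, 0.0786]
orientation: [-180.0, -0.0, -66.9]
force: [1.8, 0.2, -0.5]
opening: 0.0283
gripper_force: 0.4
```

```bash
python3 -c "
from h import *
st(2)"
```

```text
clk 5.77 r 0.0754 q_tcp 0.545 tool-angle 0.532 Ft(resist) 1.70
```

Call:
play_rows([
  [0.003, 0.196, 0, 0, 0, -1.5],
  [0.003, 0.196, 0, 0, 0, -1.5],
  [0.003, 0.196, 0, 0, 0, -1.5],
  [0, 0, 0, 0, 0, 0],
])

```text
clock: 6.1
tool_pos: [0.5447, 0.0619, 0.0786]
orientation: [-180.0, -0.0, -62.5]
force: [0.5, 0.1, 0.5]
opening: 0.0282
gripper_force: 0.4
```

Call:
play_rows([
  [0.003, 0.196, 0, 0, 0, -1.5],
  [0.003, 0.196, 0, 0, 0, -1.5],
  [0.003, 0.196, 0, 0, 0, -1.5],
  [0, 0, 0, 0, 0, 0],
])

```text
clock: 6.43
tool_pos: [0.5397, 0.059, 0.0786]
orientation: [-180.0, -0.0, -58.0]
force: [0.7, 0.7, -0.5]
opening: 0.0281
gripper_force: 0.4
```

Call:
play_rows([
  [0.003, 0.196, 0, 0, 0, -1.5],
  [0.003, 0.196, 0, 0, 0, -1.5],
  [0.003, 0.196, 0, 0, 0, -1.5],
  [0, 0, 0, 0, 0, 0],
])

```text
clock: 6.77
tool_pos: [0.5348, 0.0557, 0.0786]
orientation: [-180.0, -0.0, -53.5]
force: [0.2, 0.2, -0.0]
opening: 0.0283
gripper_force: 0.4
```

Call:
play_rows([
  [0.003, 0.218, 0, 0, 0, -1.67],
  [0.003, 0.218, 0, 0, 0, -1.67],
  [0.003, 0.218, 0, 0, 0, -1.67],
  [0, 0, 0, 0, 0, 0],
])

```text
clock: 7.1
tool_pos: [0.5298, 0.0516, 0.0786]
orientation: [-180.0, -0.0, -48.5]
force: [0.9, 0.1, 0.0]
opening: 0.0282
gripper_force: 0.4
```

Call:
play_rows([
  [0.003, 0.218, 0, 0, 0, -1.67],
  [0.003, 0.218, 0, 0, 0, -1.67],
  [0.003, 0.218, 0, 0, 0, -1.67],
  [0, 0, 0, 0, 0, 0],
])

```text
clock: 7.43
tool_pos: [0.5251, 0.0471, 0.0786]
orientation: [-180.0, 0.0, -43.5]
force: [2.0, -0.2, 0.6]
opening: 0.0281
gripper_force: 0.4
```

Call:
play_rows([
  [0.003, 0.218, 0, 0, 0, -1.67],
  [0.003, 0.218, 0, 0, 0, -1.67],
  [0.003, 0.218, 0, 0, 0, -1.67],
  [0, 0, 0, 0, 0, 0],
])

```text
clock: 7.77
tool_pos: [0.5208, 0.0422, 0.0786]
orientation: [-180.0, -0.0, -38.5]
force: [-0.1, 0.0, -0.1]
opening: 0.028
gripper_force: 0.4
```

```bash
python3 -c "
from h import *
st(2)
for c in ['wrist','top','scene']:
    s=snap(c,c+'4.png')
    for d in spot_point(c,'knob_1')[:4]: print(c,round(d['score'],2),np.round(d['position'],4))
"
```

```text
clk 7.77 r 0.0758 q_tcp 1.036 tool-angle 1.027 Ft(resist) -0.05
wrist 0.93 [ 0.5516 -0.0467  0.0678]
wrist 0.81 [0.5267 0.0447 0.0711]
wrist 0.72 [0.5674 0.0044 0.039 ]
top 0.78 [ 0.5492 -0.1676  0.0658]
top 0.69 [ 0.5484 -0.0499  0.0683]
scene 0.69 [ 0.5547 -0.1662  0.0641]
scene 0.67 [ 0.5508 -0.0513  0.0717]
```

Call:
play_rows([
  [0.003, 0.218, 0, 0, 0, -1.67],
  [0.003, 0.218, 0, 0, 0, -1.67],
  [0.003, 0.218, 0, 0, 0, -1.67],
  [0, 0, 0, 0, 0, 0],
])

```text
clock: 8.4
tool_pos: [0.5168, 0.0368, 0.0785]
orientation: [180.0, 0.0, -33.4]
force: [1.0, 0.7, -0.3]
opening: 0.0274
gripper_force: 0.4
```

Call:
play_rows([
  [0.003, 0.218, 0, 0, 0, -1.67],
  [0.003, 0.218, 0, 0, 0, -1.67],
  [0.003, 0.218, 0, 0, 0, -1.67],
  [0, 0, 0, 0, 0, 0],
])

```text
clock: 8.73
tool_pos: [0.5135, 0.0312, 0.0786]
orientation: [-180.0, 0.0, -28.4]
force: [1.2, 0.9, 0.2]
opening: 0.0276
gripper_force: 0.4
```

Call:
play_rows([
  [0.006, 0.262, 0, 0, 0, -2],
  [0.006, 0.262, 0, 0, 0, -2],
  [0.006, 0.262, 0, 0, 0, -2],
  [0.006, 0.262, 0, 0, 0, -2],
  [0.006, 0.262, 0, 0, 0, -2],
  [0.006, 0.262, 0, 0, 0, -2],
  [0.006, 0.262, 0, 0, 0, -2],
  [0.006, 0.262, 0, 0, 0, -2],
  [0, 0, 0, 0, 0, 0],
])

```text
clock: 9.48
tool_pos: [0.5063, 0.0116, 0.0785]
orientation: [-180.0, 0.0, -12.5]
force: [0.6, 0.3, 0.5]
opening: 0.028
gripper_force: 0.4
```

Call:
play_rows([
  [0.003, 0.15, 0, 0, 0, -1.15],
  [0.003, 0.15, 0, 0, 0, -1.15],
  [0, 0, 0, 0, 0, 0],
])

```text
clock: 9.73
tool_pos: [0.5058, 0.0086, 0.0786]
orientation: [-180.0, 0.0, -10.1]
force: [0.4, 0.5, -0.8]
opening: 0.0279
gripper_force: 0.4
```

```bash
python3 -c "
from h import *
st(2)"
```

```text
clk 9.73 r 0.0759 q_tcp 1.526 tool-angle 1.524 Ft(resist) 0.58
```

Call:
play_rows([
  [0.003, 0.15, 0, 0, 0, -1.15],
  [0.003, 0.15, 0, 0, 0, -1.15],
  [0, 0, 0, 0, 0, 0],
])

```text
clock: 9.98
tool_pos: [0.5054, 0.0057, 0.0786]
orientation: [-180.0, -0.0, -7.7]
force: [0.9, 1.6, -0.1]
opening: 0.0281
gripper_force: 0.7
```

Call:
play_rows([
  [0.003, 0.15, 0, 0, 0, -1.15],
  [0.003, 0.15, 0, 0, 0, -1.15],
  [0, 0, 0, 0, 0, 0],
])

```text
clock: 10.23
tool_pos: [0.5052, 0.0029, 0.0786]
orientation: [-180.0, -0.0, -5.4]
force: [0.4, 4.0, -0.1]
opening: 0.0278
gripper_force: 2.0
```

Call:
play_rows([
  [0, -0.6, 0, 0, 0, 0],
  [0, 0, 0, 0, 0, 0],
  [0, 0, -2.2, 0, 0, 0],
  [0, 0, -2.2, 0, 0, 0],
  [0, 0, 0, 0, 0, 7.1],
  [0, 0, 0, 0, 0, 7.1],
  [0, 0, 0, 0, 0, 7.1],
  [0, 0, 0, 0, 0, 7.1],
  [0, 0, 0, 0, 0, 7.1],
  [0, 0, 0, 0, 0, 7.1],
  [0, 0, 0, 0, 0, 7.1],
  [0, 0, 0, 0, 0, 7.1],
  [0, 0, 0, 0, 0, 7.1],
  [0, 0, 0, 0, 0, 7.1],
  [0, 0, 0, 0, 0, 1.7],
  [3.43, -1.5, 0, 0, 0, 0],
  [3.43, -1.5, 0, 0, 0, 0],
  [0, 0, 0, 0, 0, 0],
  [0, 0, 0, 0, 0, 0],
])

```text
clock: 11.82
tool_pos: [0.549, -0.0538, 0.1218]
orientation: [179.9, -0.0, -78.4]
force: [-0.9, 0.5, -0.3]
opening: 0.0282
gripper_force: 0.0
```

```bash
python3 -c "
from h import *
o=get_obs();print(o['tool_pos'],o['orientation'])
st(1)
for c in ['wrist','top','scene']:
    s=snap(c,c+'5.png')
    for d in spot_point(c,'knob_1')[:4]: print(c,round(d['score'],2),np.round(d['position'],4))
"
```

```text
[ 0.5489677  -0.05379685  0.12184072] [ 1.79898875e+02 -1.50441760e-02 -7.83975227e+01]
clk 11.82 r 0.0725 q_tcp 0.352 tool-angle 0.332 Ft(resist) -0.83
wrist 0.9 [0.514  0.01   0.0694]
wrist 0.7 [ 0.543  -0.1639  0.0709]
wrist 0.67 [ 0.5538 -0.0472  0.0677]
top 0.77 [ 0.5479 -0.1655  0.066 ]
top 0.54 [0.5083 0.0127 0.0689]
scene 0.74 [ 0.5511 -0.1666  0.0671]
scene 0.53 [ 0.5479 -0.0513  0.0719]
scene 0.52 [0.5064 0.0136 0.0718]
```

View pics/wrist5.png

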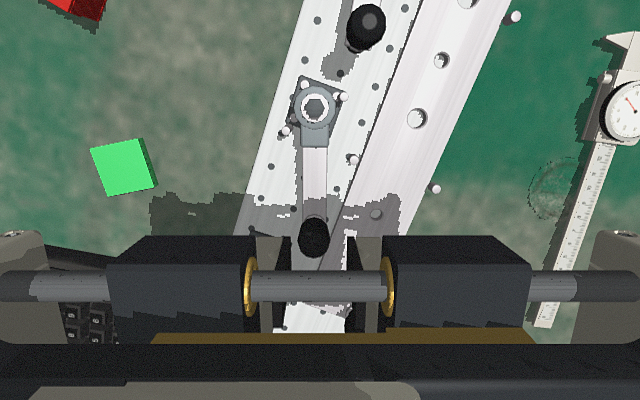

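Call:
play_rows([
  [-0.27, -0.1, 0, 0, 0, 0],
  [0, 0, 0, 0, 0, 0],
  [0, 0, 0, 0, 0, 0],
  [0, 0, 1.43, 0, 0, 0],
  [0, 0, 1.43, 0, 0, 0],
  [0, 0, 1.43, 0, 0, 0],
  [0, 0, 0, 0, 0, 0],
  [0, 0, 0, 0, 0, 0],
], grip=4.0)

```text
clock: 12.78
tool_pos: [0.5489, -0.0495, 0.0793]
orientation: [179.9, -0.0, -78.2]
force: [0.6, 0.2, -0.7]
opening: 0.0402
gripper_force: 0.0
```

Call:
play_rows([
  [0, 0, 0, 0, 0, 0],
  [0, 0, 0, 0, 0, 0],
  [0, 0, 0, 0, 0, 0],
  [0.003, 0.229, 0, 0, 0, -1.75],
  [0.003, 0.229, 0, 0, 0, -1.75],
  [0.003, 0.229, 0, 0, 0, -1.75],
  [0.003, 0.229, 0, 0, 0, -1.75],
  [0, 0, 0, 0, 0, 0],
], grip=2.8)

```text
clock: 13.45
tool_pos: [0.5414, -0.0517, 0.0805]
orientation: [-179.9, -0.0, -71.1]
force: [3.7, -0.4, -1.2]
opening: 0.0279
gripper_force: 1.2
```

```bash
python3 -c "
from h import *
st(1)"
```

```text
clk 13.45 r 0.0765 q_tcp 0.443 tool-angle 0.458 Ft(resist) 3.32
```

Call:
play_rows([
  [0.003, 0.15, 0, 0, 0, -1.15],
  [0.003, 0.15, 0, 0, 0, -1.15],
  [0, 0, 0, 0, 0, 0],
  [0, 0, 0, 0, 0, 0],
])

```text
clock: 13.78
tool_pos: [0.5383, -0.0527, 0.0802]
orientation: [-179.9, -0.0, -68.9]
force: [2.5, 2.3, 2.1]
opening: 0.0278
gripper_force: 1.3
```

Call:
play_rows([
  [0.003, 0.15, 0, 0, 0, -1.15],
  [0.003, 0.15, 0, 0, 0, -1.15],
  [0.003, 0.15, 0, 0, 0, -1.15],
  [0, 0, 0, 0, 0, 0],
])

```text
clock: 14.12
tool_pos: [0.5333, -0.0548, 0.0797]
orientation: [-180.0, 0.0, -65.4]
force: [1.8, 1.6, 1.9]
opening: 0.0281
gripper_force: 1.3
```

Call:
play_rows([
  [0.003, 0.15, 0, 0, 0, -1.15],
  [0.003, 0.15, 0, 0, 0, -1.15],
  [0.003, 0.15, 0, 0, 0, -1.15],
  [0, 0, 0, 0, 0, 0],
])

```text
clock: 14.45
tool_pos: [0.5293, -0.0568, 0.0797]
orientation: [180.0, 0.0, -61.9]
force: [2.5, 1.6, 2.8]
opening: 0.0281
gripper_force: 1.3
```

Call:
play_rows([
  [0.003, 0.17, 0, 0, 0, -1.3],
  [0.003, 0.17, 0, 0, 0, -1.3],
  [0.003, 0.17, 0, 0, 0, -1.3],
  [0, 0, 0, 0, 0, 0],
])

```text
clock: 14.78
tool_pos: [0.5248, -0.0595, 0.0796]
orientation: [180.0, 0.0, -58.0]
force: [2.2, 1.1, 1.7]
opening: 0.028
gripper_force: 1.3
```

Call:
play_rows([
  [0.003, 0.17, 0, 0, 0, -1.3],
  [0.003, 0.17, 0, 0, 0, -1.3],
  [0.003, 0.17, 0, 0, 0, -1.3],
  [0, 0, 0, 0, 0, 0],
])

```text
clock: 15.12
tool_pos: [0.5206, -0.0624, 0.0796]
orientation: [180.0, 0.0, -54.1]
force: [1.3, 1.1, 1.7]
opening: 0.0281
gripper_force: 1.2
```

Call:
play_rows([
  [0.003, 0.196, 0, 0, 0, -1.5],
  [0.003, 0.196, 0, 0, 0, -1.5],
  [0.003, 0.196, 0, 0, 0, -1.5],
  [0, 0, 0, 0, 0, 0],
])

```text
clock: 15.45
tool_pos: [0.516, -0.066, 0.0796]
orientation: [180.0, 0.0, -49.7]
force: [3.4, 1.0, 1.5]
opening: 0.0281
gripper_force: 1.2
```

Call:
play_rows([
  [0.003, 0.196, 0, 0, 0, -1.5],
  [0.003, 0.196, 0, 0, 0, -1.5],
  [0.003, 0.196, 0, 0, 0, -1.5],
  [0, 0, 0, 0, 0, 0],
])

```text
clock: 15.78
tool_pos: [0.5118, -0.0699, 0.0796]
orientation: [180.0, 0.0, -45.2]
force: [2.7, 1.4, 1.2]
opening: 0.0281
gripper_force: 1.2
```

```bash
python3 -c "
from h import *
st(1)
for c in ['wrist','top','scene']:
    s=snap(c,c+'6.png')
    for d in spot_point(c,'knob_1')[:4]: print(c,round(d['score'],2),np.round(d['position'],4))
"
```

```text
clk 15.78 r 0.0762 q_tcp 0.901 tool-angle 0.911 Ft(resist) 2.89
wrist 0.96 [ 0.5463 -0.1643  0.0734]
wrist 0.74 [ 0.5158 -0.0681  0.0685]
top 0.73 [ 0.5469 -0.1696  0.0677]
top 0.46 [0.509  0.0111 0.0691]
scene 0.7 [ 0.5536 -0.1643  0.0672]
scene 0.6 [0.5051 0.0163 0.0719]
```

Call:
play_rows([
  [0.003, 0.196, 0, 0, 0, -1.5],
  [0.003, 0.196, 0, 0, 0, -1.5],
  [0.003, 0.196, 0, 0, 0, -1.5],
  [0, 0, 0, 0, 0, 0],
])

```text
clock: 16.42
tool_pos: [0.5079, -0.0742, 0.0796]
orientation: [180.0, 0.0, -40.7]
force: [2.3, 0.3, 1.5]
opening: 0.0282
gripper_force: 1.2
```

Call:
play_rows([
  [0.003, 0.196, 0, 0, 0, -1.5],
  [0.003, 0.196, 0, 0, 0, -1.5],
  [0.003, 0.196, 0, 0, 0, -1.5],
  [0, 0, 0, 0, 0, 0],
])

```text
clock: 16.75
tool_pos: [0.5043, -0.0787, 0.0796]
orientation: [180.0, 0.0, -36.2]
force: [2.3, 1.8, 1.3]
opening: 0.0282
gripper_force: 1.2
```

Call:
play_rows([
  [0.003, 0.196, 0, 0, 0, -1.5],
  [0.003, 0.196, 0, 0, 0, -1.5],
  [0.003, 0.196, 0, 0, 0, -1.5],
  [0, 0, 0, 0, 0, 0],
])

```text
clock: 17.08
tool_pos: [0.501, -0.0836, 0.0796]
orientation: [-180.0, 0.0, -31.8]
force: [2.3, 1.2, 1.4]
opening: 0.0279
gripper_force: 1.2
```

Call:
play_rows([
  [0.003, 0.196, 0, 0, 0, -1.5],
  [0.003, 0.196, 0, 0, 0, -1.5],
  [0.003, 0.196, 0, 0, 0, -1.5],
  [0, 0, 0, 0, 0, 0],
])

```text
clock: 17.42
tool_pos: [0.4981, -0.0887, 0.0796]
orientation: [180.0, 0.0, -27.3]
force: [2.4, 1.6, -0.2]
opening: 0.0281
gripper_force: 1.2
```

Call:
play_rows([
  [0.003, 0.196, 0, 0, 0, -1.5],
  [0.003, 0.196, 0, 0, 0, -1.5],
  [0.003, 0.196, 0, 0, 0, -1.5],
  [0, 0, 0, 0, 0, 0],
])

```text
clock: 17.75
tool_pos: [0.4957, -0.094, 0.0796]
orientation: [180.0, 0.0, -22.8]
force: [2.5, 1.9, 0.5]
opening: 0.0279
gripper_force: 1.2
```

Call:
play_rows([
  [0.006, 0.262, 0, 0, 0, -2],
  [0.006, 0.262, 0, 0, 0, -2],
  [0.006, 0.262, 0, 0, 0, -2],
  [0.006, 0.262, 0, 0, 0, -2],
  [0.006, 0.262, 0, 0, 0, -2],
  [0.006, 0.262, 0, 0, 0, -2],
  [0, 0, 0, 0, 0, 0],
])

```text
clock: 18.33
tool_pos: [0.4911, -0.1091, 0.0795]
orientation: [180.0, 0.0, -10.8]
force: [2.0, 2.2, 1.5]
opening: 0.0277
gripper_force: 1.2
```

Call:
play_rows([
  [0.003, 0.15, 0, 0, 0, -1.15],
  [0.003, 0.15, 0, 0, 0, -1.15],
  [0, 0, 0, 0, 0, 0],
])

```text
clock: 18.58
tool_pos: [0.4907, -0.1121, 0.0796]
orientation: [180.0, 0.0, -8.4]
force: [1.0, 2.4, 1.0]
opening: 0.0281
gripper_force: 1.2
```

Call:
play_rows([
  [0.003, 0.15, 0, 0, 0, -1.15],
  [0, 0, 0, 0, 0, 0],
])

```text
clock: 18.75
tool_pos: [0.4905, -0.1136, 0.0796]
orientation: [180.0, 0.0, -7.2]
force: [0.8, 2.5, -0.9]
opening: 0.0285
gripper_force: 1.2
```

Call:
play_rows([
  [0.003, 0.15, 0, 0, 0, -1.15],
  [0.003, 0.15, 0, 0, 0, -1.15],
  [0, 0, 0, 0, 0, 0],
])

```text
clock: 19.0
tool_pos: [0.4902, -0.1165, 0.0796]
orientation: [-180.0, 0.0, -4.9]
force: [0.8, 4.0, 0.8]
opening: 0.0276
gripper_force: 2.2
```

Call:
play_rows([
  [0.003, 0.15, 0, 0, 0, -1.15],
  [0, 0, 0, 0, 0, 0],
])

```text
clock: 19.17
tool_pos: [0.4901, -0.1179, 0.0796]
orientation: [-180.0, 0.0, -3.8]
force: [0.4, 5.0, 1.5]
opening: 0.0285
gripper_force: 2.9
```

Call:
play_rows([
  [0, -0.9, 0, 0, 0, 0],
  [0, 0, 0, 0, 0, 0],
  [0, 0, -2.2, 0, 0, 0],
  [0, 0, -2.2, 0, 0, 0],
  [0, 0, 0, 0, 0, 7.1],
  [0, 0, 0, 0, 0, 7.1],
  [0, 0, 0, 0, 0, 7.1],
  [0, 0, 0, 0, 0, 7.1],
  [0, 0, 0, 0, 0, 7.1],
  [0, 0, 0, 0, 0, 7.1],
  [0, 0, 0, 0, 0, 7.1],
  [0, 0, 0, 0, 0, 7.1],
  [0, 0, 0, 0, 0, 7.1],
  [0, 0, 0, 0, 0, 7.1],
  [0, 0, 0, 0, 0, 7.1],
  [0, 0, 0, 0, 0, 7.1],
  [0, 0, 0, 0, 0, 1.6],
  [1.97, -1.99, 0, 0, 0, 0],
  [1.97, -1.99, 0, 0, 0, 0],
  [1.97, -1.99, 0, 0, 0, 0],
])

```text
clock: 20.83
tool_pos: [0.5501, -0.1694, 0.1237]
orientation: [180.0, -0.0, -90.6]
force: [0.1, 1.7, -0.8]
opening: 0.0279
gripper_force: 0.0
```

Call:
play_rows([
  [0, 0, 0, 0, 0, 0],
  [0, 0, 0, 0, 0, 0],
  [0, 0, 0, 0, 0, 0],
], grip=4.0)

```text
clock: 21.08
tool_pos: [0.5488, -0.1688, 0.123]
orientation: [179.9, -0.0, -90.7]
force: [-0.4, 0.1, -0.2]
opening: 0.0385
gripper_force: 0.0
```

```bash
python3 -c "
from h import *
st(0)
for c in ['wrist','top','scene']:
    s=snap(c,c+'7.png')
    for d in spot_point(c,'knob_1')[:4]: print(c,round(d['score'],2),np.round(d['position'],4))
"
```

```text
clk 21.08 r 0.0749 q_tcp 0.132 tool-angle 0.117 Ft(resist) -0.45
wrist 0.98 [ 0.5471 -0.166   0.0705]
top 0.71 [ 0.4918 -0.1099  0.0705]
scene 0.72 [0.503  0.0141 0.0725]
scene 0.52 [ 0.5524 -0.1657  0.0663]
scene 0.45 [ 0.4904 -0.1103  0.0706]
```

View pics/wrist7.png

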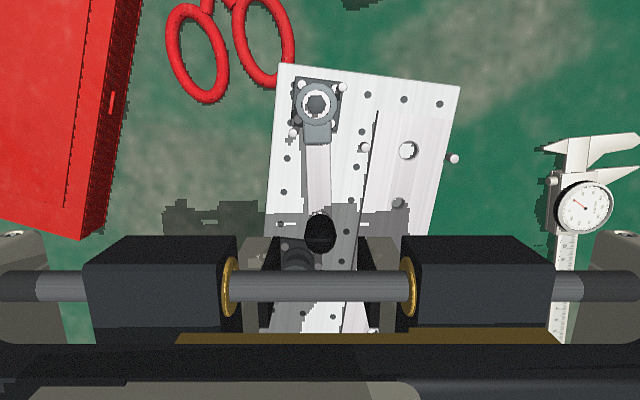

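Call:
play_rows([
  [0, 0, 1.35, 0, 0, 0],
  [0, 0, 1.35, 0, 0, 0],
  [0, 0, 1.3, 0, 0, 0],
  [0, 0, 0, 0, 0, 0],
  [0, 0, 0, 0, 0, 0],
])

```text
clock: 21.8
tool_pos: [0.5495, -0.1686, 0.0835]
orientation: [179.9, -0.0, -90.6]
force: [-0.5, 0.8, 0.8]
opening: 0.0402
gripper_force: 0.0
```

Call:
play_rows([
  [0, 0, 0, 0, 0, 0],
  [0, 0, 0, 0, 0, 0],
  [0, 0, 0, 0, 0, 0],
  [0.006, 0.262, 0, 0, 0, -2],
  [0.006, 0.262, 0, 0, 0, -2],
  [0.006, 0.262, 0, 0, 0, -2],
  [0.006, 0.262, 0, 0, 0, -2],
  [0.006, 0.262, 0, 0, 0, -2],
  [0.006, 0.262, 0, 0, 0, -2],
  [0.006, 0.262, 0, 0, 0, -2],
  [0.006, 0.262, 0, 0, 0, -2],
  [0.006, 0.262, 0, 0, 0, -2],
  [0, 0, 0, 0, 0, 0],
], grip=2.8)

```text
clock: 22.88
tool_pos: [0.527, -0.1723, 0.0844]
orientation: [-179.9, -0.0, -72.5]
force: [1.5, 0.7, -0.4]
opening: 0.028
gripper_force: 0.6
```

```bash
python3 -c "
from h import *
st(0)"
```

```text
clk 22.88 r 0.0747 q_tcp 0.428 tool-angle 0.434 Ft(resist) 1.62
```

Now the careful steps.

Call:
play_rows([
  [0.003, 0.196, 0, 0, 0, -1.5],
  [0.003, 0.196, 0, 0, 0, -1.5],
  [0, 0, 0, 0, 0, 0],
])

```text
clock: 23.13
tool_pos: [0.5234, -0.1736, 0.0842]
orientation: [-179.9, -0.0, -69.6]
force: [1.3, 0.7, 0.9]
opening: 0.028
gripper_force: 0.7
```

Call:
play_rows([
  [0.003, 0.196, 0, 0, 0, -1.5],
  [0.003, 0.196, 0, 0, 0, -1.5],
  [0, 0, 0, 0, 0, 0],
])

```text
clock: 23.38
tool_pos: [0.5197, -0.175, 0.0841]
orientation: [-179.9, -0.0, -66.7]
force: [1.3, 2.1, -0.1]
opening: 0.0277
gripper_force: 0.7
```

Call:
play_rows([
  [0.003, 0.196, 0, 0, 0, -1.5],
  [0.003, 0.196, 0, 0, 0, -1.5],
  [0, 0, 0, 0, 0, 0],
])

```text
clock: 23.63
tool_pos: [0.5161, -0.1767, 0.084]
orientation: [-180.0, -0.0, -63.7]
force: [1.3, 1.1, 1.0]
opening: 0.0281
gripper_force: 0.7
```

Call:
play_rows([
  [0.003, 0.196, 0, 0, 0, -1.5],
  [0.003, 0.196, 0, 0, 0, -1.5],
  [0, 0, 0, 0, 0, 0],
])

```text
clock: 23.88
tool_pos: [0.5126, -0.1786, 0.0839]
orientation: [-180.0, -0.0, -60.7]
force: [0.9, 1.3, -0.1]
opening: 0.028
gripper_force: 0.6
```

Call:
play_rows([
  [0.003, 0.196, 0, 0, 0, -1.5],
  [0.003, 0.196, 0, 0, 0, -1.5],
  [0.003, 0.196, 0, 0, 0, -1.5],
  [0, 0, 0, 0, 0, 0],
])

```text
clock: 24.22
tool_pos: [0.5075, -0.1817, 0.0838]
orientation: [-180.0, -0.0, -56.2]
force: [1.2, 0.9, 1.6]
opening: 0.028
gripper_force: 0.6
```

Call:
play_rows([
  [0.003, 0.196, 0, 0, 0, -1.5],
  [0.003, 0.196, 0, 0, 0, -1.5],
  [0.003, 0.196, 0, 0, 0, -1.5],
  [0, 0, 0, 0, 0, 0],
])

```text
clock: 24.55
tool_pos: [0.5027, -0.1852, 0.0838]
orientation: [-180.0, -0.0, -51.7]
force: [1.4, 1.1, 1.2]
opening: 0.0279
gripper_force: 0.6
```

Call:
play_rows([
  [0.003, 0.196, 0, 0, 0, -1.5],
  [0.003, 0.196, 0, 0, 0, -1.5],
  [0.003, 0.196, 0, 0, 0, -1.5],
  [0, 0, 0, 0, 0, 0],
])

```text
clock: 24.88
tool_pos: [0.4983, -0.1891, 0.0838]
orientation: [-180.0, -0.0, -47.2]
force: [2.0, 0.5, -0.1]
opening: 0.0282
gripper_force: 0.6
```

Call:
play_rows([
  [0.003, 0.196, 0, 0, 0, -1.5],
  [0.003, 0.196, 0, 0, 0, -1.5],
  [0.003, 0.196, 0, 0, 0, -1.5],
  [0, 0, 0, 0, 0, 0],
])

```text
clock: 25.22
tool_pos: [0.4944, -0.1931, 0.0837]
orientation: [-180.0, -0.0, -42.7]
force: [1.7, 1.5, 1.1]
opening: 0.0282
gripper_force: 1.2
```

Call:
play_rows([
  [0.003, 0.15, 0, 0, 0, -1.15],
  [0.003, 0.15, 0, 0, 0, -1.15],
  [0, 0, 0, 0, 0, 0],
])

```text
clock: 25.47
tool_pos: [0.4926, -0.1953, 0.0838]
orientation: [-180.0, -0.0, -40.3]
force: [3.7, 2.5, 0.3]
opening: 0.028
gripper_force: 2.2
```

Call:
play_rows([
  [0.003, 0.1, 0, 0, 0, -0.8],
  [0.003, 0.1, 0, 0, 0, -0.8],
  [0, 0, 0, 0, 0, 0],
  [0, 0, 0, 0, 0, 0],
])

```text
clock: 25.8
tool_pos: [0.4914, -0.1968, 0.0838]
orientation: [-179.9, -0.0, -38.7]
force: [4.6, 4.3, -0.5]
opening: 0.0281
gripper_force: 2.8
```

```bash
python3 -c "
from h import *
st(0)
for c in ['wrist']:
    s=snap(c,c+'8.png')
    for d in spot_point(c,'knob_1')[:4]: print(c,round(d['score'],2),np.round(d['position'],4))
"
```

```text
clk 25.80 r 0.0743 q_tcp 1.016 tool-angle 1.024 Ft(resist) 6.21
wrist 0.77 [ 0.4925 -0.1879  0.0745]
```

Call:
play_rows([
  [0.006, -0.262, 0, 0, 0, 2],
  [0.006, -0.262, 0, 0, 0, 2],
  [0.006, -0.262, 0, 0, 0, 2],
  [0.006, -0.262, 0, 0, 0, 2],
  [0.006, -0.262, 0, 0, 0, 2],
  [0.006, -0.262, 0, 0, 0, 2],
  [0.006, -0.262, 0, 0, 0, 2],
  [0, 0, 0, 0, 0, 0],
])

```text
clock: 26.57
tool_pos: [0.5027, -0.1844, 0.0831]
orientation: [179.9, 0.1, -52.8]
force: [-0.1, 0.1, 0.0]
opening: 0.0279
gripper_force: 0.3
```

Call:
play_rows([
  [0.006, -0.262, 0, 0, 0, 2],
  [0.006, -0.262, 0, 0, 0, 2],
  [0, 0, 0, 0, 0, 0],
])

```text
clock: 26.82
tool_pos: [0.5069, -0.1815, 0.0831]
orientation: [179.9, 0.1, -56.8]
force: [-1.7, 0.2, 0.9]
opening: 0.0281
gripper_force: 0.8
```

Call:
play_rows([
  [0.006, -0.262, 0, 0, 0, 2],
  [0.006, -0.262, 0, 0, 0, 2],
  [0.006, -0.262, 0, 0, 0, 2],
  [0.006, -0.262, 0, 0, 0, 2],
  [0.006, -0.262, 0, 0, 0, 2],
  [0.006, -0.262, 0, 0, 0, 2],
  [0.006, -0.262, 0, 0, 0, 2],
  [0.006, -0.262, 0, 0, 0, 2],
  [0.006, -0.262, 0, 0, 0, 2],
  [0.006, -0.262, 0, 0, 0, 2],
  [0.006, -0.262, 0, 0, 0, 2],
  [0.006, -0.262, 0, 0, 0, 2],
  [0.006, -0.262, 0, 0, 0, 2],
  [0.006, -0.262, 0, 0, 0, 2],
  [0.006, -0.262, 0, 0, 0, 2],
  [0.006, -0.262, 0, 0, 0, 2],
  [0.006, -0.262, 0, 0, 0, 2],
  [0, 0, 0, 0, 0, 0],
])

```text
clock: 28.32
tool_pos: [0.5496, -0.1693, 0.0831]
orientation: [179.9, 0.0, -90.7]
force: [-1.5, 1.9, 0.8]
opening: 0.028
gripper_force: 0.7
```

Call:
play_rows([
  [0.003, -0.196, 0, 0, 0, 1.5],
  [0.003, -0.196, 0, 0, 0, 1.5],
  [0.003, -0.196, 0, 0, 0, 1.5],
  [0, 0, 0, 0, 0, 0],
])

```text
clock: 28.65
tool_pos: [0.5556, -0.1696, 0.0833]
orientation: [179.9, 0.0, -95.2]
force: [-2.0, 1.0, -0.8]
opening: 0.0282
gripper_force: 0.7
```

Call:
play_rows([
  [0.003, -0.15, 0, 0, 0, 1.15],
  [0.003, -0.15, 0, 0, 0, 1.15],
  [0, 0, 0, 0, 0, 0],
])

```text
clock: 28.9
tool_pos: [0.5592, -0.17, 0.0835]
orientation: [180.0, -0.0, -97.6]
force: [-1.4, -0.2, -0.7]
opening: 0.0279
gripper_force: 0.7
```

Call:
play_rows([
  [0.003, -0.15, 0, 0, 0, 1.15],
  [0.003, -0.15, 0, 0, 0, 1.15],
  [0.003, -0.1, 0, 0, 0, 0.8],
  [0, 0, 0, 0, 0, 0],
])

```text
clock: 29.23
tool_pos: [0.5635, -0.1707, 0.0836]
orientation: [-180.0, -0.0, -100.7]
force: [-1.1, -0.1, -1.6]
opening: 0.0283
gripper_force: 0.7
```

Call:
play_rows([
  [0.003, -0.1, 0, 0, 0, 0.8],
  [0.003, -0.1, 0, 0, 0, 0.8],
  [0, 0, 0, 0, 0, 0],
])

```text
clock: 29.48
tool_pos: [0.5652, -0.171, 0.0836]
orientation: [180.0, -0.0, -102.3]
force: [-1.6, 0.5, -0.5]
opening: 0.0278
gripper_force: 0.9
```

Call:
play_rows([
  [0.003, -0.1, 0, 0, 0, 0.8],
  [0.003, -0.1, 0, 0, 0, 0.8],
  [0, 0, 0, 0, 0, 0],
])

```text
clock: 29.73
tool_pos: [0.5668, -0.1715, 0.0835]
orientation: [179.9, -0.0, -103.9]
force: [-2.9, 1.3, 0.2]
opening: 0.0278
gripper_force: 1.7
```

Call:
play_rows([
  [0.003, -0.1, 0, 0, 0, 0.8],
  [0, 0, 0, 0, 0, 0],
])

```text
clock: 29.9
tool_pos: [0.5678, -0.1717, 0.0835]
orientation: [180.0, -0.0, -104.7]
force: [-3.9, 1.6, -0.6]
opening: 0.0283
gripper_force: 2.2
```

Call:
play_rows([
  [0, 0.75, 0, 0, 0, 0],
  [0, 0, 0, 0, 0, 0],
  [0, 0, -2.5, 0, 0, 0],
  [0, 0, -3, 0, 0, 0],
  [0, 0, -3, 0, 0, 0],
  [0, 0, -3, 0, 0, 0],
  [-3, 0, -1, 0, 0, 0],
  [-3, 0, 0, 0, 0, 0],
  [-3, 0, 0, 0, 0, 0],
  [0, 0, 0, 0, 0, 0],
  [0, 0, 0, 0, 0, 0],
  [0, 0, 0, 0, 0, 0],
])

```text
clock: 30.9
tool_pos: [0.5839, -0.0827, 0.209]
orientation: [-179.9, 0.0, -104.6]
force: [-1.1, 0.4, -0.6]
opening: 0.028
gripper_force: 0.0
```

```bash
python3 - <<'E'
from h import *
o=get_obs();print(o['tool_pos'],o['force'])
for c in ['wrist','top','scene']:
    s=snap(c,c+'9.png')
    for t in ['knob_1','strip','ring_gauge']:
        for d in spot_point(c,t)[:4]:
            p=np.array(d['position']); v=p[:2]-P; i=np.argmin(abs(np.hypot(*v.T)-.075))
            print(c,t,round(d['score'],2),np.round(p,4), 'q[%d]=%.2f'%(i,(np.arctan2(v[i,1],v[i,0])-np.radians(82.6))))
E
```

```text
[ 0.58392947 -0.08273747  0.2090329 ] [-1.07276101  0.37514873 -0.57627122]
wrist knob_1 0.6 [ 0.4883 -0.1022  0.0658] q[1]=1.42
wrist knob_1 0.57 [ 0.5552 -0.1647  0.072 ] q[0]=0.05
wrist knob_1 0.49 [ 0.546  -0.1222  0.0458] q[0]=0.15
wrist strip 0.68 [ 0.502  -0.1     0.0145] q[1]=1.33
wrist strip 0.67 [ 0.55   -0.1225  0.0483] q[0]=0.12
wrist ring_gauge 0.57 [ 0.3476  0.1572 -0.0052] q[2]=1.09
top knob_1 0.63 [ 0.4911 -0.1106  0.0731] q[1]=1.51
top knob_1 0.53 [ 0.5572 -0.1683  0.0693] q[0]=0.02
top knob_1 0.43 [0.5096 0.0129 0.0692] q[2]=1.46
top strip 0.77 [ 0.4961 -0.1016  0.0121] q[1]=1.38
scene knob_1 0.64 [0.5105 0.0133 0.0728] q[2]=1.45
scene knob_1 0.62 [ 0.4899 -0.1081  0.0705] q[1]=1.48
scene knob_1 0.56 [ 0.5618 -0.1662  0.0662] q[0]=-0.03
scene strip 0.96 [ 0.4997 -0.0975  0.0107] q[1]=1.31
scene ring_gauge 0.79 [ 0.3446  0.155  -0.0006] q[2]=1.11
```

View pics/wrist9.png

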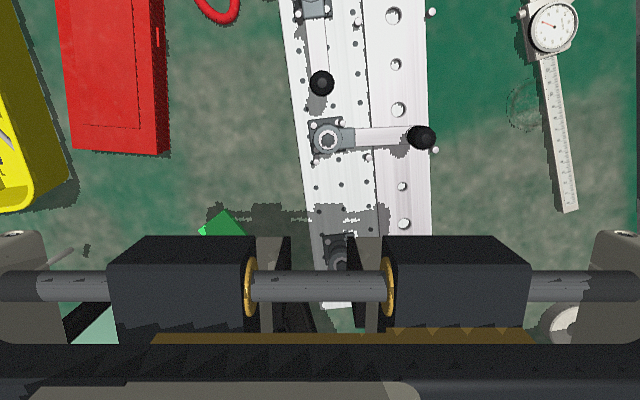

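```bash
python3 -c "
from h import *
print(close_job())"
```

```text
the job is handed in; nothing more can be done
None
```

I handed in the job at about 31 s on the robot's clock. The two good clamps (middle one and the +y end) are home on their stops. The third, at the −y end, jammed at about 0.9 rad and did not yield to a 6.2 N push, so I swung it back to its parked stop. The camera checks show the strip where it lay, and the judge returned no verdict.

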